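# Clip the specimen plate on the imaging stage and socket the diffuser frame over it

## Task

Load the glass specimen plate on the imaging stage: lay it between the guide rails with its raised blue rim towards the clips and slide it in under both sprung clips until it is home against the end stop and both clips have snapped down behind the rim. Then set the diffuser frame over it with its four posts fully down in the stage's corner sockets, and let go. Leave the three bottles and the petri dish where they stand.

Things in the scene. Friction and masses are not known exactly. Their poses are not given: they have to be found in the camera images.
- stage: Fixed grey imaging stage, slab 170 (x) x 140 (y) x 20 mm. Origin: centre of its underside, on the bench; +x = the way the plate is slid in, z up. Its top, the deck, is at z = 20 mm. Round through sockets, 15 mm wide with chamfered mouths, at x = +-65, y = +-52 mm. Guide rails 7 mm high along x, 69 mm apart, flared at the -x (entry) end, which begins at x = -83 mm.
- plate_home (a point): Point on the deck at stage x = -10, y = 0, z = 20 mm, axes as the stage: where the centre of the plate's underside lies when the plate is home. Its front edge then meets the aluminium end stop (10 mm high, face at stage x = +45 mm).
- clip_pivots (a point): Point midway between the two clip pivots, stage x = +75, y = 0, z = 29 mm, axes as the stage. From here the leaf clips (at y = +-24 mm, 10 mm wide) reach back to -x: noses at stage x = +25, free tips at x = +3 mm, upturned to about 14 mm above the deck, so that a plate pushed in below lifts them. Lower the plate on the deck 45 to 60 mm short of home, then slide it along +x.
- clip_left (a joint): Sprung clip at stage y = +24 mm. Value = lift angle, rad: 0 = down with no plate, nose 3.5 mm above the deck; about 0.09 while the nose rides on the plate's rim; about 0.03 when it has snapped down on the plate behind the rim. The nose presses with 1 to 2 N; pushing the plate under both clips takes about 3 to 10 N if it is not also pressed on the deck.
- clip_right (a joint): The same clip at stage y = -24 mm.
- plate_grip (a point): Centre of the upright blue grip of the specimen plate, a loose aluminium frame with glass, flat on the bench, 110 (x) x 64 (y) x 5 mm, 0.11 to 0.22 kg. Axes: the plate's, +x to the rim end, z up. The grip block is 10 (x) x 40 (y) x 36 mm high and stands on the plate; this point is 23 mm above the plate's underside and 43 mm behind (-x) its centre.
- plate_rim (a point): Middle of the top of the raised blue rim on the plate's front edge, 49 mm ahead (+x) of the plate's centre, 8 mm above its underside. The rim is 12 mm long in x, 64 mm wide, 3 mm above the rest of the plate.
- frame_grip (a point): Centre of the orange grip bar, 80 (x) x 12 (y) x 34 mm high, on top of the loose diffuser frame (grey rim 150 x 124 x 10 mm, white panel, 0.24 to 0.39 kg), which stands on four posts. 107 mm above the posts' feet, 17 mm above the rim's top. x along the long side, z up; a half turn about z makes no difference.
- frame_feet (a point): Centre of the frame between its posts, level with their feet. Steel posts 11 mm in diameter, feet tapered to 5 mm, at frame x = +-65, y = +-52 mm. Black collars on the posts, undersides 18 mm above the feet, rest on the deck when the posts are fully in; the feet are then 2 mm above the stage's underside.
- amber_bottle: Amber bottle with red cap, 68 mm diameter, 136 mm tall, upright, loose; origin at the centre of its underside. Bystander.
- square_bottle: Clear square bottle with blue cap, 68 x 68 x 141 mm, upright, loose; origin at the centre of its underside. Bystander.
- white_bottle: White centrifuge bottle, 46 mm diameter, 100 mm tall, upright, loose; origin at the centre of its underside. Bystander.
- dish: Petri dish, 89 mm diameter, 16 mm high, loose; origin at the centre of its underside. Bystander.

How it is judged:
By the outcome, as a careful person would: the job done as asked, in the order asked, and still so for the second after the job is handed in, with the robot touching nothing.
It also fails if it takes over 61 s, if anything falls off the work surface, if the arm or the gripper's body presses on something with over 40 N, if the wrist force passes 120 N, or if a joint passes its speed limit or range.

## Robot

A 6-joint arm with a two-finger parallel gripper is mounted at the origin on a cart in front of the work surface, level with it; the furniture and walls round the work are solid. World frame = base frame: x ahead of the robot, y to its left, z up, the work surface at z = 0. Lengths are in mm, angles in rad, forces in N, time in s.
With the tool pointing down it reaches from about 350 to 725 mm from the base axis. Payload 6 kg.
Tool frame: the origin (TCP) lies at the very end of the fingers, on their centre line; the grasp point (between the pads) lies 19 mm behind it; z points along the fingers, y is the line along which they close (so a half turn about z gives the same grasp; the last joint's range is limited). The gripper opens to 85 mm and grips with 20 to 120 N. Pads are 22 mm wide; open, the fingers measure 114 mm over their backs; the gripper's body (76 mm by 85 mm) begins 54 mm behind the grasp point. The pads swing forward as they close: fully open they stand 13 mm farther back than shut.
Start: joints at [1.507, 0.04, 0.085, 0, -1.615, -0.334], TCP at [232.407, 553.137, 231.261] pointing down, gripper open.
Joint ranges: [-2.56, 2.56], [-1.29, 2.01], [-1.08, 1.49], [-3.29, 1.98], [-2.81, -0.18], [-2.99, 2.99]. Speed limits (rad/s): [2.57, 2.57, 3.01, 3.14, 3.14, 3.14].

## Interface

Orientations are given as a rotation vector (axis times angle).
In Python, from cell import r gives the robot as it stands.
- The arm moves only by the shell command python3 -m inch 'ROWS' [FORCE]. ROWS is JSON, a list of rows, each a list of 5 numbers: the shift along the tool's x, y, z in m, then the turn about the tool's z in rad, then the closure, from -1 (fully open) to 1 (shut), so that 0 is half open. In form: [[tx, ty, tz, yaw, claw], ...]. A call has 1 to 10 rows; each row is the pose to reach, as a shift and turn from the pose commanded when the call began, along the tool's axes at that moment; what a row does not reach only later rows make up. A row lasts 1/12 s, in which the tool goes at most 41.7 mm and 7.16 degrees, less where a joint would pass 70% of its speed; a pose out of reach is approached as far as the arm can. A call with a gripper value outside its range is refused whole. The fingers move at their own pace and stop on an object; FORCE is the grip in N (left out, the last holds). Time passes only in rows, so rows that repeat a pose let the fingers close. It gives the time, the measured TCP pose, the force, the opening and the grip force at its end, in the units of the state.
- r.read_state(): the state, without advancing time (a new reading comes with each control period).
- r.snapshot(name): name is "scene" or "side" or "wrist"; returns a dict with "color" (400x640x3 uint8, red, green, blue), "intrinsics" (3x3 intrinsics, pixels), "world_from_camera" (4x4, takes a point from camera to world coordinates). Camera axes: x right, y down, z forward; pixel columns grow to the right and rows downward; lengths in mm; the calibration is good to about 2 mm. A picture is of the moment at which its call begins. There is no depth.
- r.close_job(): hands the job in; it is judged then, once.
Trained networks look in the newest picture that a camera, given by its name, has taken for a name from the list of things; names that differ only in an ending like _2 or _b are one class to them, and where a whole thing is asked for, a point or a joint stands for the part that bears it (a point fixed in the world has none). Each returns a list of dicts, best first, with "score" (0 to 1); they miss things now and then, are a little off and sometimes report something else, mostly with a low value. They report only what shows in the picture. A call takes as long as a camera call.
- r.outline_of(camera, thing): "mask" (400x640 bool, what is visible of it) and "xy" ([column, row] in pixels, amid what is visible of it).
- r.landmark_of(camera, thing): "xy" ([column, row] in pixels: a listed point, or the origin of a listed thing).
The state is a dict: "clock": time; "qpos": joint angles; "joint_velocities": joint speeds; "joint_efforts": joint torques, N m; "ee_pos": TCP position; "tcp_rot": TCP orientation; "wrist_force": force on the tool from outside, world axes, zero at the start; "wrist_torque": the same for the moment, N m; "gripper_width": opening from 0.0 (shut) to 1.0 (fully open); "grip_force": force on a finger pad.
Only numpy, scipy, OpenCV 4.12 (cv2) and the standard library are available. Lean on these libraries where they do the work, as an engineer would, in place of code of your own. Each camera call takes 0.05 s, during which the arm holds its last target. There are 200 camera calls.

## Working session

There is one attempt and no reset: what is moved stays moved. The work goes in short steps, Python scripts to look and compute and a shell command to move; the robot and the scene stay as the last step left them, time stands still between calls to the robot, and variables do not carry over. Pictures are saved under pics/ and viewed, at most 10 in all, crops included, and the job is handed in when it is done.

```bash
mkdir -p pics; ls; cat > h.py <<'E'
import numpy as np, cv2
from cell import r
from scipy.spatial.transform import Rotation as R
def ray(s,xy):
    K=np.array(s["intrinsics"]);T=np.array(s["world_from_camera"])
    d=T[:3,:3]@np.linalg.inv(K)@np.array([xy[0],xy[1],1.]);return T[:3,3],d/np.linalg.norm(d)
def onz(s,xy,z):
    o,d=ray(s,xy);return o+d*(z-o[2])/d[2]
def proj(s,p):
    K=np.array(s["intrinsics"]);T=np.linalg.inv(np.array(s["world_from_camera"]))
    c=T[:3,:3]@np.array(p)+T[:3,3];u=K@c;return u[:2]/u[2]
def tri(rs):
    A=0;b=0
    for o,d in rs:
        P=np.eye(3)-np.outer(d,d);A=A+P;b=b+P@o
    x=np.linalg.solve(A,b);return x,[float(np.linalg.norm((np.eye(3)-np.outer(d,d))@(x-o))) for o,d in rs]
def tool(dw):
    s=r.read_state();return R.from_rotvec(s["tcp_rot"]).inv().apply(dw)
E
python3 - <<'E'
from h import *
S={}
for c in ("scene","side","wrist"):
    S[c]=r.snapshot(c);cv2.imwrite(f"pics/{c}0.png",S[c]["color"][...,::-1])
for t in ["stage","plate_home","clip_pivots","plate_grip","plate_rim","frame_grip","frame_feet","amber_bottle","square_bottle","white_bottle","dish"]:
    rs=[]
    for c in S:
        L=r.landmark_of(c,t)
        if L: print(t,c,[round(float(v)) for v in L[0]["xy"]],round(L[0]["score"],2)); 
        if L and L[0]["score"]>.4: rs.append(ray(S[c],L[0]["xy"]))
    if len(rs)>1: print("   ",*[np.round(v,1) for v in tri(rs)])
print(r.read_state()); print(S["scene"]["world_from_camera"],S["side"]["world_from_camera"])
E
```

```text
pics
stage scene [309, 203] 0.57
stage side [336, 219] 0.91
    [606.2 -89.   15.9] [1.5 1.5]
plate_home scene [316, 202] 0.91
plate_home side [343, 220] 0.64
    [594.1 -99.3  15.3] [10.6 10.6]
clip_pivots scene [285, 207] 0.67
clip_pivots side [338, 193] 0.84
    [678.1 -77.2  23. ] [0.1 0.1]
plate_grip scene [357, 152] 0.91
plate_grip side [404, 289] 0.91
    [ 442.2 -276.2   16.5] [7.4 7.4]
plate_rim scene [332, 145] 0.7
plate_rim side [422, 265] 0.97
    [ 517.1 -315.4   11.1] [4.5 4.5]
frame_grip scene [359, 249] 0.92
frame_grip side [242, 224] 0.9
    [500.4 120.2 110.6] [3.3 3.3]
frame_feet scene [252, 214] 0.26
amber_bottle side [265, 173] 0.57
square_bottle scene [256, 216] 0.94
square_bottle side [340, 172] 0.95
    [764.4 -71.1  -6.5] [0.8 0.8]
white_bottle scene [276, 157] 0.67
white_bottle side [415, 202] 0.7
    [ 699.2 -283.5    6. ] [2.3 2.3]
dish scene [383, 200] 0.64
dish side [319, 302] 0.65
    [383.9 -87.4   2.9] [1.1 1.1]
{'clock': 1.8, 'qpos': array([ 1.50669454e+00,  4.02120206e-02,  8.48213470e-02,  3.53162064e-05,
       -1.61553290e+00, -3.33713008e-01]), 
[... 401 characters left out ...]
([-0.49460211, -0.88340021, -0.1571323 ]), 'wrist_torque': array([-0.02714785,  0.00526584,  0.00477272]), 'grip_force': 0.0, 'gripper_width': 1.0010055979766204}
[[-9.95297038e-01  7.67262102e-02 -5.91345526e-02  6.60656692e+02]
 [ 9.65652188e-02  8.34237741e-01 -5.42883551e-01  5.46673349e+02]
 [ 7.67887811e-03 -5.46040731e-01 -8.37723436e-01  1.00452749e+03]
 [ 0.00000000e+00  0.00000000e+00  0.00000000e+00  1.00000000e+00]] [[ 1.95808932e-01 -8.58980870e-01  4.73086385e-01  7.37799797e+01]
 [-9.80641568e-01 -1.72002485e-01  9.35802318e-02 -1.56485639e+02]
 [ 9.88405080e-04 -4.82252020e-01 -8.76031970e-01  1.05312968e+03]
 [ 0.00000000e+00  0.00000000e+00  0.00000000e+00  1.00000000e+00]]
```

```bash
python3 - <<'E'
from h import *
a=cv2.imread("pics/scene0.png")[100:320,200:480];b=cv2.imread("pics/side0.png")[120:340,180:460]
o=np.vstack([cv2.resize(x,None,fx=2.85/2.1,fy=2.85/2.1,interpolation=cv2.INTER_CUBIC) for x in (a,b)])
cv2.imwrite("pics/both.png",o)
for n,x in (("sc",a),("si",b)): cv2.imwrite(f"pics/{n}.png",cv2.resize(x,None,fx=2.72,fy=2.72,interpolation=cv2.INTER_CUBIC))
E
```

```text
(no output)
```

View pics/sc.png

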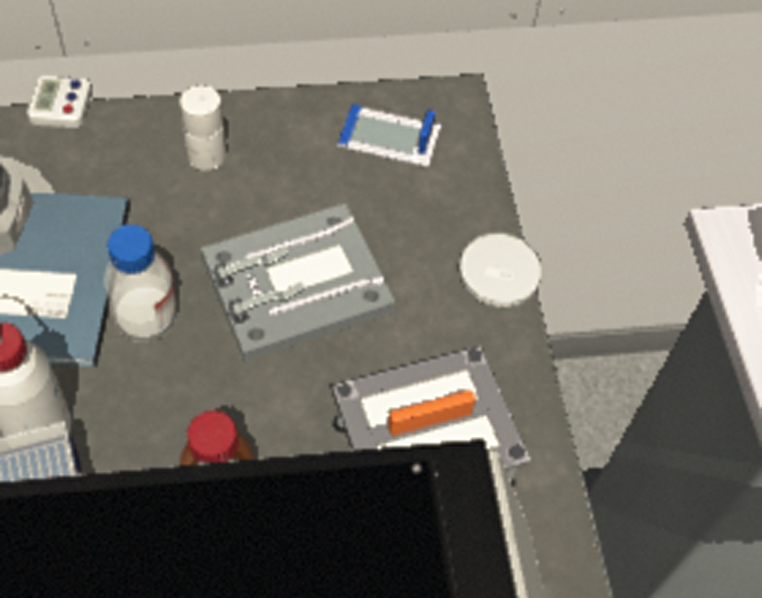

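View pics/si.png

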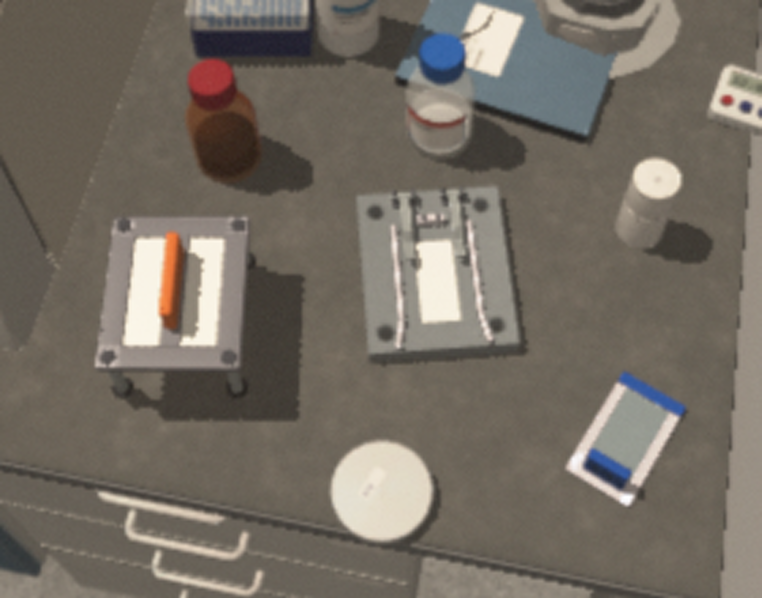

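The scene view shows the stage amid the picture (crop about 300,280), the plate at top right (390,135), the frame at bottom right (430,410) partly hidden by the arm, and the dish at (500,268). The side view shows all four stage sockets (375,212), (481,205), (386,332) and (497,324). It also shows the plate corners (626,373), (685,410), (628,503) and (567,468), and the frame's top corners.

```bash
python3 - <<'E'
from h import *
from scipy.optimize import least_squares
S={c:r.snapshot(c) for c in("scene","side")}
off={"scene":(200,100),"side":(180,120)}
def fit(name,obs,x0):
    def f(p,full=False):
        e=[]
        c,s=np.cos(p[2]),np.sin(p[2])
        for cam,m,px in obs:
            w=[p[0]+c*m[0]-s*m[1],p[1]+s*m[0]+c*m[1],m[2]]
            q=np.array(px)/2.72+off[cam] if max(px)<1000 else np.array(px)-1000
            e.append(proj(S[cam],w)-q)
        return np.ravel(e)
    L=least_squares(f,x0,loss="soft_l1",x_scale=[10,10,.1]);print(name,np.round(L.x,3),"deg",round(np.degrees(L.x[2]),2));print(np.round(f(L.x).reshape(-1,2),1).tolist())
A="side";B="scene"
fit("stage",[(A,(65,52,20),(375,212)),(A,(65,-52,20),(481,205)),(A,(-65,52,20),(386,332)),(A,(-65,-52,20),(497,324)),
 (A,(85,70,20),(357,197)),(A,(85,-70,20),(498,187)),(A,(-85,70,20),(370,353)),(A,(-85,-70,20),(520,346)),
 (B,(65,52,20),(256,334)),(B,(65,-52,20),(222,258)),(B,(-65,52,20),(371,296)),(B,(-65,-52,20),(334,221)),(B,(85,-70,20),(203,247)),(B,(-85,-70,20),(347,206)),(B,(-85,70,20),(394,300))],[606,-89,.16])
g=lambda c,t:[v+1000 for v in r.landmark_of(c,t)[0]["xy"]]
fit("plate",[(A,(55,32,8),(626,373)),(A,(55,-32,8),(685,408)),(A,(-55,-32,5),(628,501)),(A,(-55,32,5),(567,466)),
 (A,(49,0,8),g(A,"plate_rim")),(B,(49,0,8),g(B,"plate_rim")),(B,(-43,0,23),g(B,"plate_grip")),(A,(-43,0,23),g(A,"plate_grip")),
 (B,(55,-32,8),(355,103)),(B,(55,32,8),(339,146))],[480,-295,-.48])
fit("frame",[(A,(75,62,90),(110,218)),(A,(75,-62,90),(248,218)),(A,(-75,62,90),(97,366)),(A,(-75,-62,90),(245,367)),
 (A,(0,0,107),g(A,"frame_grip")),(B,(0,0,107),g(B,"frame_grip")),(B,(75,-62,90),(333,385)),(B,(-75,-62,90),(481,347))],[500,120,0])
print(tool([1,0,0]),tool([0,1,0]))
E
```

```text
stage [ 6.06288e+02 -9.62360e+01  2.73000e-01] deg 15.66
[[0.1, -0.2], [-0.1, -0.2], [-0.3, 0.2], [-0.2, 0.3], [-0.5, -0.7], [-0.5, -0.4], [-1.0, 0.2], [-0.5, -1.1], [0.1, -1.2], [0.8, -1.6], [0.1, -1.1], [0.3, -0.7], [-0.6, -0.3], [-0.6, -1.5], [0.5, 0.3]]
plate [ 4.77638e+02 -2.95642e+02 -4.03000e-01] deg -23.11
[[-0.2, -0.9], [0.8, -0.2], [-0.1, 2.0], [-0.9, 0.2], [-4.0, 0.1], [-3.8, -0.9], [-0.2, -1.9], [-1.8, 1.5], [-0.8, -0.7], [-0.5, -2.4]]
frame [5.03321e+02 1.21113e+02 2.13000e-01] deg 12.18
[[0.5, -0.7], [-0.1, -1.4], [-0.8, 1.1], [-1.6, -0.1], [3.4, 2.0], [1.7, 2.2], [-0.8, -0.3], [-0.8, -1.7]]
[ 9.21938362e-01 -3.87336620e-01  1.36885638e-05] [-3.87336615e-01 -9.21938354e-01 -1.32614531e-04]
```

```bash
python3 -m inch '[[0.512,0.687,0,1.576,0],[0.512,0.687,0,1.576,0],[0.512,0.687,0,1.576,0],[0.512,0.687,0,1.576,0],[0.512,0.687,0,1.576,0],[0.512,0.687,0,1.576,0],[0.512,0.687,0,1.576,0],[0.512,0.687,0,1.576,0],[0.512,0.687,0,1.576,0],[0.512,0.687,0,1.576,0]]'
cat > go.py <<'E'
# usage: go.py x y z a_deg : the shift still to make, in tool axes (m, rad)
import sys; from h import *
x,y,z,a=map(float,sys.argv[1:]);s=r.read_state()
t=tool(np.array([x,y,z])-s["ee_pos"]);X=R.from_rotvec(s["tcp_rot"]).as_matrix()[:,0]
print(np.round(t/1000,4),"yaw",round(((np.arctan2(X[1],X[0])-np.radians(a)+np.pi)%(2*np.pi)-np.pi),4),"now",np.round(s["ee_pos"],1),round(np.degrees(np.arctan2(X[1],X[0])),2),"F",np.round(s["wrist_force"],1),"w",round(s["gripper_width"],3),"g",round(s["grip_force"],1),"t",s["clock"])
E
python3 go.py 438 -279 200 -113.1
```

```text
clock: 3.03
ee_pos: [332.4, 146.9, 231.7]
tcp_rot: [-2.127, 2.309, 0.0]
wrist_force: [1.6, -0.2, 0.5]
gripper_width: 0.498
grip_force: 0.0
[ 0.4159 -0.1401  0.0312] yaw 0.3213 now [332.4 146.9 231.7] -94.69 F [ 1.6 -0.2  0.5] w 0.498 g 0.0 t 3.0333
```

```bash
python3 -m inch '[[0.39,-0.13,0.03,0.29,0],[0.39,-0.13,0.03,0.29,0],[0.39,-0.13,0.03,0.29,0],[0.39,-0.13,0.03,0.29,0],[0.39,-0.13,0.03,0.29,0],[0.39,-0.13,0.03,0.29,0],[0.39,-0.13,0.03,0.29,0],[0.39,-0.13,0.03,0.29,0],[0.39,-0.13,0.03,0.29,0],[0.39,-0.13,0.03,0.29,0]]' >/dev/null
python3 go.py 438 -279 200 -113.1
python3 - <<'E'
from h import *
s=r.snapshot("wrist");cv2.imwrite("pics/w1.png",s["color"][...,::-1])
for t,z in(("plate_grip",23),("plate_rim",8)):
    for L in r.landmark_of("wrist",t)[:1]: print(t,L["xy"],L["score"],onz(s,L["xy"],z))
for p in [(55,32,8),(55,-32,8),(-55,32,5),(-55,-32,5)]:
    c,q=np.cos(-.403),np.sin(-.403);print(p,proj(s,[477.6+c*p[0]-q*p[1],-295.6+q*p[0]+c*p[1],p[2]]))
E
```

```text
[ 0.0221 -0.015   0.0012] yaw 0.035 now [ 432.  -253.   201.2] -111.09 F [0.7 1.6 0. ] w 0.497 g 0.0 t 3.8667
plate_grip [299.5, 152.4] 0.97 [ 438.84307314 -279.8974447    23.        ]
plate_rim [206.1, 145.7] 0.64 [ 521.36352065 -315.7946156     8.        ]
(55, 32, 8) [201.25603969 179.38862592]
(55, -32, 8) [196.69360944 112.50676828]
(-55, 32, 5) [312.94130906 182.40769994]
(-55, -32, 5) [315.09592752 116.50976366]
```

View pics/w1.png

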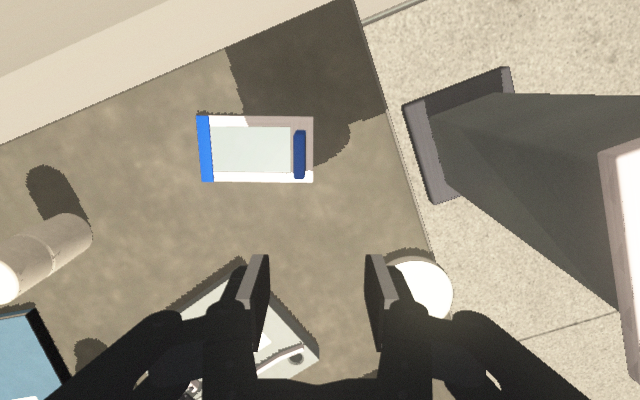

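The wrist view shows the plate with its rim at column ~203, its grip at (299,154), and corners (197,116), (203,182), (313,117) and (313,182). These are within a few pixels of the prediction. Next I refine the yaw from the mask.

```bash
python3 - <<'E'
from h import *
s=r.snapshot("wrist")
L=r.outline_of("wrist","plate_grip")[0];m=L["mask"].astype(np.uint8);print(L["score"],m.sum())
c=max(cv2.findContours(m,cv2.RETR_EXTERNAL,cv2.CHAIN_APPROX_NONE)[0],key=cv2.contourArea)[:,0]
P=np.array([onz(s,p,4)[:2] for p in c],np.float32)
rc=cv2.minAreaRect(P);print(rc)
im=s["color"].astype(int);b=(im[...,2]>im[...,0]+60)&(m>0)
n,l,st,ce=cv2.connectedComponentsWithStats(b.astype(np.uint8))
for i in range(1,n):
    if st[i,4]>100:
        c=max(cv2.findContours((l==i).astype(np.uint8),cv2.RETR_EXTERNAL,cv2.CHAIN_APPROX_NONE)[0],key=cv2.contourArea)[:,0]
        z=8 if ce[i][0]<250 else 41
        print(ce[i],z,cv2.minAreaRect(np.array([onz(s,p,z)[:2] for p in c],np.float32)))
E
python3 go.py 438.5 -279.5 70 -113.1
```

```text
0.76 7666
((479.76055908203125, -295.34320068359375), (64.87895965576172, 111.05765533447266), 68.4189453125)
[202.32048193 148.35783133] 8 ((524.206298828125, -313.5383605957031), (62.205413818359375, 12.050508499145508), 68.1029281616211)
[297.20238095 154.31150794] 41 ((438.2628479003906, -280.70465087890625), (41.15542984008789, 9.280438423156738), 66.70046997070312)
[ 0.0249 -0.0166  0.1312] yaw 0.0353 now [ 432.  -250.3  201.2] -111.08 F [ 0.5 -0.3 -0.6] w 0.501 g 0.0 t 4.1167
```

```bash
python3 go.py 438.8 -279.8 60 -112
```

```text
[ 0.0251 -0.017   0.1412] yaw 0.0161 now [ 432.  -250.3  201.2] -111.08 F [ 0.5 -0.3 -0.6] w 0.501 g 0.0 t 4.1167
```

```bash
python3 -m inch '[[0.0250,-0.0165,0.06,0.0160,0],[0.0250,-0.0165,0.10,0.0160,0],[0.0250,-0.0165,0.14,0.0160,0],[0.0250,-0.0165,0.14,0.0160,0],[0.0250,-0.0165,0.14,0.0160,0]]' | head -2; python3 go.py 438.8 -279.8 12 -112
```

```text
clock: 4.53
ee_pos: [435.9, -277.1, 56.2]
[ 0.0015 -0.0041  0.0442] yaw 0.0024 now [ 435.9 -277.1   56.2] -111.86 F [-0.5  0.4  0.2] w 0.499 g 0.0 t 4.5333
```

```bash
python3 -m inch '[[0,0,0,0,0],[0,0,0,0,0]]' >/dev/null; python3 go.py 438.8 -279.8 12 -112; python3 - <<'E'
from h import *
s=r.snapshot("wrist");cv2.imwrite("pics/w2.png",s["color"][...,::-1])
for t,z in(("plate_grip",23),):
    for L in r.landmark_of("wrist",t)[:1]: print(t,L["xy"],L["score"],onz(s,L["xy"],z))
E
```

```text
[0.001  0.0013 0.0524] yaw 0.0029 now [ 440.2 -279.3   64.4] -111.84 F [0.5 0.2 1. ] w 0.503 g 0.0 t 4.7
plate_grip [318.6, 232.6] 0.64 [ 439.24007048 -279.79928836   23.        ]
```

```bash
python3 -m inch '[[0.001,0.0005,0.03,0.003,0],[0.001,0.0005,0.048,0.003,0],[0.001,0.0005,0.048,0.003,0],[0.001,0.0005,0.048,0.003,1],[0.001,0.0005,0.048,0.003,1],[0.001,0.0005,0.048,0.003,1],[0.001,0.0005,0.048,0.003,1],[0.001,0.0005,0.048,0.003,1]]' 70; python3 go.py 439 -280 12 -112
```

```text
clock: 5.47
ee_pos: [439.2, -280.7, 16.0]
tcp_rot: [-1.754, 2.604, -0.005]
wrist_force: [-0.4, 1.1, 7.1]
gripper_width: 0.101
grip_force: 70.6
[-0.0006  0.0005  0.004 ] yaw -0.0016 now [ 439.2 -280.7   16. ] -112.09 F [-0.4  1.1  7.1] w 0.101 g 70.6 t 5.4667
```

```bash
python3 -m inch '[[0,0,-0.03,0,1],[0,0,-0.07,0,1],[0,0,-0.07,0,1],[0,0,-0.07,0,1],[0,0,-0.07,0,1]]'|sed -n 2,6p; python3 go.py 505.2 -124.5 86 -74.34
```

```text
ee_pos: [437.7, -279.8, 83.2]
tcp_rot: [-1.753, 2.606, 0.001]
wrist_force: [-0.5, 0.2, -2.0]
gripper_width: 0.103
grip_force: 69.3
[-0.1693 -0.004  -0.0026] yaw -0.6595 now [ 437.7 -279.8   83.2] -112.13 F [-0.5  0.2 -2. ] w 0.103 g 69.3 t 5.8833
```

```bash
python3 -m inch '[[-0.169,-0.004,0,-0.66,1],[-0.169,-0.004,0,-0.66,1],[-0.169,-0.004,0,-0.66,1],[-0.169,-0.004,0,-0.66,1],[-0.169,-0.004,0,-0.66,1],[-0.169,-0.004,0,-0.66,1],[-0.169,-0.004,0,-0.66,1],[-0.169,-0.004,0,-0.66,1],[-0.169,-0.004,0,-0.66,1]]'>/dev/null; python3 go.py 505.2 -124.5 86 -74.34
python3 - <<'E'
from h import *
s=r.snapshot("wrist");cv2.imwrite("pics/w3.png",s["color"][...,::-1])
for t,z in(("plate_grip",93),("plate_rim",78),("stage",0),("plate_home",20),("clip_pivots",29)):
    for L in r.landmark_of("wrist",t)[:1]: print(t,L["xy"],L["score"],onz(s,L["xy"],z))
c,q=np.cos(.2733),np.sin(.2733)
for p in [(65,52,20),(65,-52,20),(-65,52,20),(-65,-52,20)]:
    print(p,proj(s,[606.3+c*p[0]-q*p[1],-96.2+q*p[0]+c*p[1],p[2]]))
E
```

```text
[-0.0007 -0.0009 -0.0035] yaw -0.0015 now [ 504.5 -125.4   82.5] -74.42 F [ 0.4  0.2 -1.7] w 0.101 g 69.3 t 6.6333
plate_grip [317.6, 283.3] 0.68 [ 504.26028818 -125.06815396   93.        ]
plate_rim [127.5, 262.4] 0.97 [ 590.06653859 -103.3380255    78.        ]
clip_pivots [11.9, 227.9] 0.91 [680.70001939 -75.32297689  29.        ]
(65, 52, 20) [ 62.11618017 294.75486897]
(65, -52, 20) [ 21.78021249 138.59743097]
(-65, 52, 20) [256.03306566 294.38111412]
(-65, -52, 20) [246.25030341 138.2594148 ]
```

View pics/w3.png

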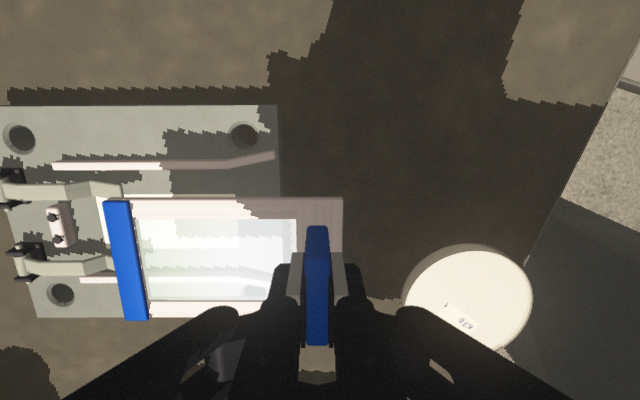

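The wrist view shows the plate held above the stage, square to the rails. The stage sockets at (20,138), (61,293) and (243,136) match the fit within 1–2 px. The rim's ends are at about (117,201) and (135,320).

```bash
python3 - <<'E'
from h import *
s=r.snapshot("wrist");im=s["color"].astype(int)
b=(im[...,2]>im[...,0]+60)&(im[...,2]>im[...,1]+40)
n,l,st,ce=cv2.connectedComponentsWithStats(b.astype(np.uint8))
c,q=np.cos(.2733),np.sin(.2733)
def st_(w): d=w[:2]-[606.3,-96.2];return np.array([c*d[0]+q*d[1],-q*d[0]+c*d[1]])
for i in range(1,n):
    if st[i,4]>150:
        k=max(cv2.findContours((l==i).astype(np.uint8),cv2.RETR_EXTERNAL,cv2.CHAIN_APPROX_NONE)[0],key=cv2.contourArea)[:,0]
        z=66+8 if ce[i][0]<250 else 66+41
        rc=cv2.minAreaRect(np.array([st_(onz(s,p,z)) for p in k],np.float32));print(ce[i],z,rc)
for px in [(343,197),(343,262)]: print(st_(onz(s,px,71)))
for px,p in [((20,138),(65,-52)),((61,293),(65,52)),((243,136),(-65,-52))]: print(p,st_(onz(s,px,20)))
E
python3 go.py 505.2 -124.5 40 -74.34
```

```text
[125.12766678 259.68574331] 74 ((-13.165596008300781, 0.9511260986328125), (12.001641273498535, 63.78443145751953), 0.10432171821594238)
[317.39549654 302.6091224 ] 107 ((-105.37429809570312, 0.6782894134521484), (38.71104431152344, 8.595670700073242), 89.22953033447266)
[-117.35081845  -31.89726468]
[-118.11680829    1.48823326]
(65, -52) [ 67.48707129 -52.11642335]
(65, 52) [66.83200519 51.40775702]
(-65, -52) [-62.39046983 -53.25552621]
[-0.0008 -0.0004  0.0434] yaw -0.0 now [ 505.  -125.3   83.4] -74.34 F [ 0.5 -0.3 -1.6] w 0.102 g 69.3 t 6.9833
```

```bash
python3 -m inch '[[0.001,0,0.02,0,1],[0.001,0,0.035,0,1],[0.001,0,0.042,0,1],[0.001,0,0.042,0,1],[0.001,0,0.042,0,1],[0.001,0,0.042,0,1]]'>/dev/null;python3 go.py 505.2 -124.5 36 -74.34;  python3 -m inch '[[0,0,0.001,0,1],[0,0,0.002,0,1],[0,0,0.002,0,1]]'>/dev/null;python3 go.py 505.2 -124.5 36 -74.34; 
```

```text
[-0.0019  0.0004  0.0066] yaw 0.0008 now [ 506.  -126.2   42.6] -74.29 F [-0.2  0.1 -2.5] w 0.099 g 69.2 t 7.4833
[-0.0016 -0.0001  0.0036] yaw 0.0007 now [ 505.5 -126.    39.6] -74.3 F [ 0.3 -0.  -1.6] w 0.1 g 69.2 t 7.7333
```

```bash
for i in 1 2; do python3 -m inch '[[0,0,0.0010,0,1],[0,0,0.0015,0,1],[0,0,0.0015,0,1]]'>/dev/null;python3 go.py 505.2 -124.5 36 -74.34; done
```

```text
[-0.0016 -0.0004  0.0017] yaw 0.0006 now [ 505.2 -126.1   37.7] -74.3 F [ 0.5 -0.1 -2.5] w 0.103 g 69.2 t 7.9833
[-0.0016 -0.0003  0.0002] yaw 0.0007 now [ 505.3 -126.1   36.2] -74.3 F [-0.9 -0.3 -1.5] w 0.101 g 69.3 t 8.2333
```

```bash
for i in 1 2 3; do python3 -m inch '[[0,0,0.0008,0,1],[0,0,0.0008,0,1]]'>/dev/null;python3 go.py 505.2 -124.5 36 -74.34; done
```

```text
[-0.0017 -0.0002  0.    ] yaw 0.0008 now [ 505.5 -126.2   36. ] -74.29 F [-2.   0.3  1. ] w 0.101 g 69.7 t 8.4
[-0.0017 -0.0002 -0.    ] yaw 0.001 now [ 505.5 -126.2   36. ] -74.28 F [-5.2  1.3  6.3] w 0.105 g 70.5 t 8.5667
[-0.0017 -0.0002 -0.0001] yaw 0.0012 now [ 505.5 -126.2   35.9] -74.27 F [-8.   2.5 10.6] w 0.102 g 71.1 t 8.7333
```

```bash
python3 -m inch '[[0,0,-0.0017,0,1],[0,-0.003,-0.0017,0,1],[0,-0.006,-0.0017,0,1],[0,-0.009,-0.0017,0,1],[0,-0.012,-0.0017,0,1],[0,-0.015,-0.0017,0,1],[0,-0.018,-0.0017,0,1],[0,-0.021,-0.0017,0,1],[0,-0.024,-0.0017,0,1],[0,-0.024,-0.0017,0,1]]'>/dev/null;python3 go.py 555.2 -112 36 -74.34;
python3 -m inch '[[0,-0.003,0,0,1],[0,-0.006,0,0,1],[0,-0.008,0,0,1],[0,-0.008,0,0,1]]'>/dev/null;python3 go.py 555.2 -112 36 -74.34
```

```text
[-0.0004 -0.0273  0.    ] yaw 0.0008 now [ 529.  -119.8   36. ] -74.29 F [-2.8 -2.3  4.2] w 0.102 g 70.4 t 9.5667
[-0.0007 -0.021  -0.0001] yaw 0.0004 now [ 535.2 -118.4   36. ] -74.32 F [-8.9 -1.7  8.8] w 0.102 g 70.9 t 9.9
```

```bash
python3 -m inch '[[0,0,-0.0008,0,1],[0,-0.003,-0.0008,0,1],[0,-0.006,-0.0008,0,1],[0,-0.009,-0.0008,0,1],[0,-0.011,-0.0008,0,1],[0,-0.011,-0.0008,0,1]]'>/dev/null;python3 go.py 555.2 -112 36 -74.34;
python3 - <<'E'
from h import *
s=r.snapshot("wrist");cv2.imwrite("pics/w4.png",s["color"][...,::-1])
E
```

```text
[-0.0003 -0.0093  0.    ] yaw 0.0003 now [ 546.3 -114.9   36. ] -74.32 F [-4.9 -2.1  2.4] w 0.098 g 70.2 t 10.4
```

View pics/w4.png

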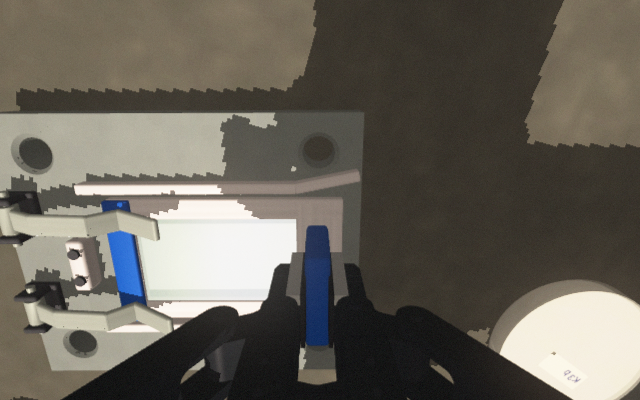

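The rim (column ~125) is under both clips, with the noses riding on it. The end stop at column ~85 is still about 10 mm ahead.

```bash
python3 -m inch '[[0,-0.003,0,0,1],[0,-0.006,0,0,1],[0,-0.008,0,0,1],[0,-0.008,0,0,1]]'>/dev/null;python3 go.py 555.2 -112 36 -74.34;
for i in 1 2 ; do python3 -m inch '[[0,-0.001,0,0,1],[0,-0.002,0,0,1],[0,-0.002,0,0,1]]'>/dev/null;python3 go.py 555.2 -112 36 -74.34; done
```

```text
[-0.0001 -0.0008  0.    ] yaw 0.0005 now [ 554.5 -112.4   36. ] -74.31 F [-2.4 -0.9  1.8] w 0.101 g 69.9 t 10.7833
[-0.0001  0.001   0.    ] yaw 0.0005 now [ 556.2 -111.8   36. ] -74.31 F [-3.4 -1.4  1.9] w 0.099 g 69.9 t 11.0333
[-0.0001  0.0019  0.    ] yaw 0.0004 now [ 557.  -111.6   36. ] -74.32 F [-8.3 -2.1  4.5] w 0.099 g 70.4 t 11.2833
```

```bash
python3 -m inch '[[0,-0.001,0,0,1],[0,-0.002,0,0,1],[0,-0.002,0,0,1]]'>/dev/null;python3 go.py 555.2 -112 36 -74.34; python3 - <<'E'
from h import *
s=r.snapshot("wrist");cv2.imwrite("pics/w5.png",s["color"][...,::-1])
v=cv2.resize(s["color"][160:360,0:360,::-1],None,fx=2.2,fy=2.2,interpolation=cv2.INTER_CUBIC);cv2.imwrite("pics/w5c.png",v)
E
```

```text
[-0.0002  0.0019  0.0001] yaw 0.0001 now [ 557.1 -111.7   36. ] -74.33 F [-16.1  -3.2   9.5] w 0.102 g 71.2 t 11.5333
```

View pics/w5c.png

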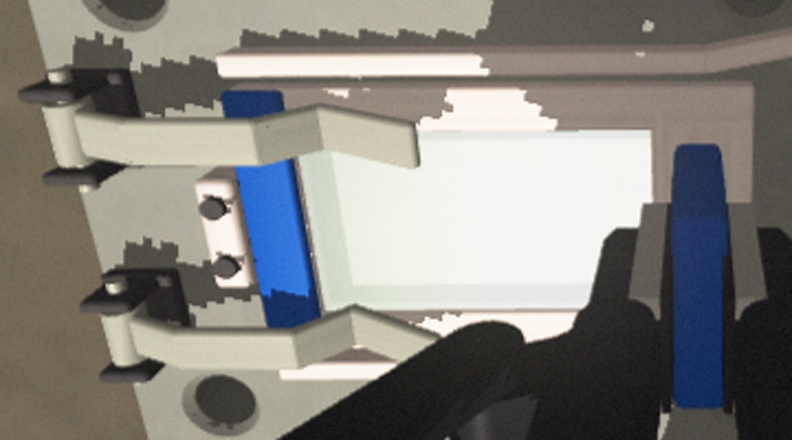

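The rim is tight against the end stop, and both clip noses (bends at crop (322,105) and (352,308)) sit behind its rear edge. I ease off the push, release and rise.

```bash
python3 -m inch '[[0,0.002,0,0,1],[0,0.003,0,0,1],[0,0.003,0,0,1]]'>/dev/null;python3 go.py 555.2 -112 36 -74.34; python3 -m inch '[[0,0,0,0,0.3],[0,0,0,0,0.3],[0,0,0,0,0.3],[0,0,0,0,0.3],[0,0,-0.01,0,0.3],[0,0,-0.04,0,0.3],[0,0,-0.08,0,0.3],[0,0,-0.12,0,0.3],[0,0,-0.16,0,0.3],[0,0,-0.16,0,0.3]]'; python3 - <<'E'
from h import *
S={c:r.snapshot(c) for c in("scene","side","wrist")}
for c in S: cv2.imwrite(f"pics/{c}6.png",S[c]["color"][...,::-1])
c,q=np.cos(.2733),np.sin(.2733)
def st_(w): d=w[:2]-[606.3,-96.2];return np.array([c*d[0]+q*d[1],-q*d[0]+c*d[1]])
for cam in S:
  for t,z in(("plate_grip",43),("plate_rim",28),("frame_grip",107),("frame_feet",0)):
    for L in r.landmark_of(cam,t)[:1]: w=onz(S[cam],L["xy"],z);print(cam,t,L["xy"],round(L["score"],2),w,st_(w))
E
python3 go.py 503.3 121.1 220 12.18
```

```text
[-0.0001  0.0018  0.    ] yaw 0.0005 now [ 557.  -111.6   36. ] -74.31 F [-3.9 -1.6  1.1] w 0.1 g 69.8 t 11.8333
clock: 12.67
ee_pos: [560.6, -112.5, 207.9]
tcp_rot: [-2.498, 1.892, -0.022]
wrist_force: [-0.0, -0.5, 1.7]
gripper_width: 0.356
grip_force: 0.0
scene plate_grip [327.2, 191.2] 0.59 [ 552.54732912 -108.2211143    43.        ] [-55.00228801   2.93345022]
scene plate_rim [297.1, 199.7] 0.86 [641.36818306 -96.64314775  28.        ] [33.64703256 -9.89196862]
scene frame_grip [358.8, 248.5] 0.79 [501.37612922 113.70309098 107.        ] [-44.37463514 230.43267567]
scene frame_feet [296.6, 204.3] 0.34 [643.48520442 -98.93566287   0.        ] [ 35.06670787 -12.67080417]
side plate_grip [341.5, 233.0] 0.97 [ 553.89222928 -109.4343144    43.        ] [-54.03475858   1.40227494]
side plate_rim [339.0, 201.7] 0.97 [649.36190298 -86.26685076  28.        ] [44.14473976 -2.05837169]
side frame_grip [244.0, 221.7] 0.79 [507.26437945 119.33540437 107.        ] [-37.18470466 234.2666481 ]
wrist plate_grip [322.9, 183.5] 0.68 [ 554.06711335 -111.67685939   43.        ] [-54.47165152  -0.80424201]
wrist plate_rim [222.9, 177.2] 0.89 [643.11618144 -88.57039405  28.        ] [37.5090751  -2.59063463]
wrist frame_feet [470.6, 237.8] 0.57 [383.91027814 -86.31471013   0.        ] [-211.46768164   69.54370544]
[-0.2385 -0.0109 -0.0237] yaw -1.5094 now [ 557.3 -111.5  196.3] -74.3 F [-0.2  0.1  0.5] w 0.35 g 0.0 t 13.4167
```

```bash
python3 -m inch '[[-0.24,-0.01,-0.04,-1.51,0],[-0.24,-0.01,-0.04,-1.51,0],[-0.24,-0.01,-0.04,-1.51,0],[-0.24,-0.01,-0.04,-1.51,0],[-0.24,-0.01,-0.04,-1.51,0],[-0.24,-0.01,-0.04,-1.51,0],[-0.24,-0.01,-0.04,-1.51,0],[-0.24,-0.01,-0.04,-1.51,0],[-0.24,-0.01,-0.04,-1.51,0],[-0.24,-0.01,-0.04,-1.51,0]]'>/dev/null
python3 -m inch '[[0,0,0,-0.3,0],[0,0,0,-0.3,0],[0,0,0,-0.3,0],[0,0,0,-0.3,0],[0,0,0,-0.3,0]]'>/dev/null
python3 go.py 503.3 121.1 220 12.18
python3 - <<'E'
from h import *
s=r.snapshot("wrist");cv2.imwrite("pics/w7.png",s["color"][...,::-1])
for L in r.landmark_of("wrist","frame_grip")[:1]: print(L["xy"],L["score"],onz(s,L["xy"],107))
m=r.outline_of("wrist","frame_grip")[0];k=max(cv2.findContours(m["mask"].astype(np.uint8),cv2.RETR_EXTERNAL,cv2.CHAIN_APPROX_NONE)[0],key=cv2.contourArea)[:,0]
print(m["score"],cv2.minAreaRect(np.array([onz(s,p,90) for p in k],np.float32)[:,:2]))
im=s["color"].astype(int);b=((im[...,0]>im[...,2]+80)&(im[...,0]>im[...,1]+50)).astype(np.uint8)
k=max(cv2.findContours(b,cv2.RETR_EXTERNAL,cv2.CHAIN_APPROX_NONE)[0],key=cv2.contourArea)[:,0]
print(k.mean(0),cv2.minAreaRect(np.array([onz(s,p,120) for p in k],np.float32)[:,:2]))
E
```

```text
[0.0009 0.0015 0.0164] yaw 0.0387 now [502.  122.3 236.4] 14.4 F [ 0.1 -0.3 -0.4] w 0.498 g 0.0 t 14.6667
[317.8, 187.1] 0.96 [505.67531031 122.29459029 107.        ]Traceback (most recent call last):
  File "<stdin>", line 5, in <module>
cv2.error: OpenCV(4.12.0) /io/opencv/modules/imgproc/src/convhull.cpp:143: error: (-215:Assertion failed) total >= 0 && (depth == CV_32F || depth == CV_32S) in function 'convexHull'
```

View pics/w7.png

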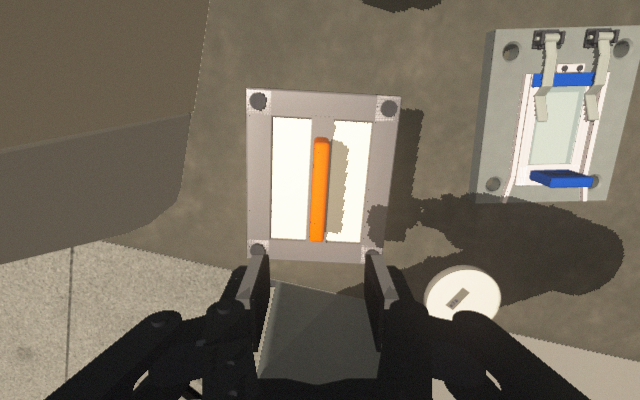

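The wrist view shows the plate home under both clips at right. The frame lies below the camera with its orange bar from (322,138) to (318,242) and post caps at (258,101), (389,108), (258,249) and (372,255).

```bash
python3 - <<'E'
from h import *
s=r.snapshot("wrist")
def rect(b,z):
    k=max(cv2.findContours(b.astype(np.uint8),cv2.RETR_EXTERNAL,cv2.CHAIN_APPROX_NONE)[0],key=cv2.contourArea)[:,0]
    print(cv2.minAreaRect(np.array([onz(s,p,z)[:2] for p in k]).astype(np.float32)))
rect(r.outline_of("wrist","frame_grip")[0]["mask"],90)
im=s["color"].astype(int);rect((im[...,0]>im[...,2]+80)&(im[...,0]>im[...,1]+50),122)
P=np.array([onz(s,p,90)[:2] for p in [(258,101),(389,108),(258,249)]]);print(P, "centre",(P[1]+P[2])/2,"yaw",np.degrees(np.arctan2(*(P[0]-P[2])[::-1])),np.degrees(np.arctan2(*(P[0]-P[1])[::-1]))-90,np.linalg.norm(P[0]-P[1]),np.linalg.norm(P[0]-P[2]))
E
python3 go.py 503.3 121.1 125 12.5
```

```text
((505.02288818359375, 121.63700103759766), (149.08731079101562, 123.10103607177734), 11.178749084472656)
((506.44622802734375, 121.89383697509766), (82.7200698852539, 12.050622940063477), 11.164626121520996)
[[557.74334838 184.5647848 ]
 [578.48424974  82.48568422]
 [431.42529313 158.89134032]] centre [504.95477143 120.68851227] yaw 11.488564347004775 11.485270903855422 104.16490658820263 128.90064714461545
[0.001  0.0015 0.1114] yaw 0.0342 now [502.  122.3 236.4] 14.46 F [ 1.3 -0.5  0.1] w 0.498 g 0.0 t 14.9167
```

```bash
python3 go.py 504 121.3 98 11.2; python3 -m inch '[[0.0018,0.0013,0.04,0.056,0],[0.0018,0.0013,0.08,0.056,0],[0.0018,0.0013,0.11,0.056,0],[0.0018,0.0013,0.11,0.056,0],[0.0018,0.0013,0.11,0.056,0],[0.0018,0.0013,0.11,0.056,0]]' >/dev/null; python3 go.py 504 121.3 98 11.2
```

```text
[0.0017 0.0015 0.1384] yaw 0.0569 now [502.  122.3 236.4] 14.46 F [ 1.3 -0.5  0.1] w 0.498 g 0.0 t 14.9167
[-0.0014  0.0001  0.0312] yaw 0.0017 now [505.3 121.7 129.2] 11.3 F [-0.1  0.5  0.6] w 0.504 g 0.0 t 15.4167
```

```bash
python3 -m inch '[[-0.001,0,0.02,0.002,0],[-0.001,0,0.029,0.002,0],[-0.001,0,0.029,0.002,0],[-0.001,0,0.029,0.002,0]]' >/dev/null; python3 go.py 504 121.3 98 11.2;  python3 -m inch '[[0,0,0,0,1],[0,0,0,0,1],[0,0,0,0,1],[0,0,0,0,1],[0,0,0,0,1],[0,0,0,0,1]]' 90; python3 go.py 504 121.3 98 11.2
```

```text
[0.0004 0.0002 0.0007] yaw -0.0002 now [503.6 121.4  98.7] 11.19 F [ 0.2 -0.   0.8] w 0.498 g 0.0 t 15.75
clock: 16.25
ee_pos: [503.7, 121.3, 98.8]
tcp_rot: [-3.127, -0.306, -0.003]
wrist_force: [-1.6, -0.9, 5.2]
gripper_width: 0.125
grip_force: 88.2
[0.0003 0.0001 0.0008] yaw -0.0002 now [503.7 121.3  98.8] 11.19 F [-1.6 -0.9  5.2] w 0.125 g 88.2 t 16.25
```

```bash
python3 -m inch '[[0,0,-0.01,0,1],[0,0,-0.04,0,1],[0,0,-0.07,0,1],[0,0,-0.09,0,1],[0,0,-0.09,0,1],[0,0,-0.09,0,1]]' >/dev/null; python3 go.py 607.8 -96.2 189 15.66
```

```text
[ 0.0605  0.2341 -0.0015] yaw -0.0782 now [503.1 121.7 187.7] 11.18 F [-0.1  1.  -4.9] w 0.122 g 88.3 t 16.75
```

```bash
python3 -m inch '[[0.005,0.020,0,-0.007,1],[0.012,0.048,0,-0.016,1],[0.020,0.076,0,-0.025,1],[0.027,0.104,0,-0.034,1],[0.034,0.132,0,-0.043,1],[0.041,0.160,0,-0.052,1],[0.048,0.188,0,-0.061,1],[0.055,0.214,0,-0.07,1],[0.0605,0.234,0,-0.078,1],[0.0605,0.234,0,-0.078,1]]' >/dev/null; python3 -m inch '[[0,0,0,0,1],[0,0,0,0,1],[0,0,0,0,1]]' >/dev/null;python3 go.py 607.8 -96.2 189 15.66
python3 - <<'E'
from h import *
S={c:r.snapshot(c) for c in("scene","side","wrist")}
for c in S: cv2.imwrite(f"pics/{c}8.png",S[c]["color"][...,::-1])
a=S["side"]["color"][100:280,270:430,::-1];b=S["scene"]["color"][100:280,230:390,::-1]
cv2.imwrite("pics/c8.png",np.hstack([cv2.resize(x,None,fx=2.5,fy=2.5,interpolation=cv2.INTER_CUBIC) for x in(a,b)]))
E
```

```text
[ 0.0004  0.0006 -0.0026] yaw 0.0006 now [607.3 -95.8 186.4] 15.69 F [-0.  1. -4.] w 0.123 g 88.6 t 17.8333
```

View pics/c8.png

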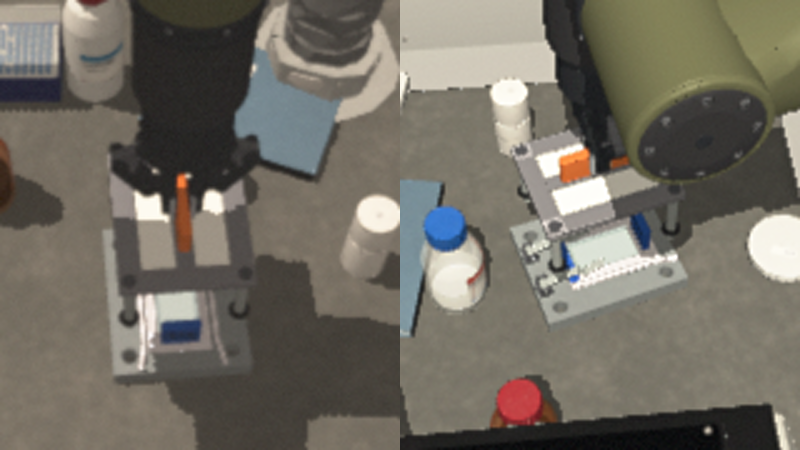

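The side crop shows the frame over the stage with rear caps at (128,283) and (245,273). The scene crop shows caps at (521,151), (556,228) and (672,190). I fit the frame's pose from these and compare it with the stage fit from the same cameras.

```bash
python3 - <<'E'
from h import *
from scipy.optimize import least_squares
S={c:r.snapshot(c) for c in("scene","side")}
O={"scene":(230-160,100),"side":(270,100)}
zt=90+186.6-98.8
A="side";B="scene";f=.4
obs=[(A,(-65,52),(128,283)),(A,(-65,-52),(245,273)),(A,(-75,62),(110,292)),(A,(-75,-62),(251,284)),(B,(65,52),(556,228)),(B,(65,-52),(521,151)),(B,(-65,52),(672,190))]
def go(obs,sub):
  def e(p):
    c,s=np.cos(p[2]),np.sin(p[2])
    return np.ravel([proj(S[k],[p[0]+c*m[0]-s*m[1],p[1]+s*m[0]+c*m[1],zt])-(np.array(px)*f+O[k]) for k,m,px in obs])
  L=least_squares(e,[606,-96,.27],x_scale=[10,10,.1]);print(sub,np.round(L.x,2),round(np.degrees(L.x[2]),2),np.round(e(L.x).reshape(-1,2),1).tolist())
go(obs,"all");go(obs[:4],"side");go(obs[4:],"scene")
E
```

```text
all [ 6.0651e+02 -9.2700e+01  2.7000e-01] 15.52 [[-1.3, -0.7], [-1.5, 0.3], [1.7, -0.0], [1.2, -0.5], [-0.5, -0.3], [0.4, 0.0], [1.1, 0.1]]
side [ 6.059e+02 -9.283e+01  2.700e-01] 15.4 [[-1.3, -0.5], [-1.5, 0.5], [1.7, 0.2], [1.1, -0.2]]
scene [ 6.0766e+02 -9.2910e+01  2.8000e-01] 16.16 [[-0.6, -0.1], [-0.1, 0.3], [0.8, -0.2]]
```

```bash
python3 -m inch '[[0,0,0.02,0,1],[0,0,0.04,0,1],[0,0,0.055,0,1],[0,0,0.058,0,1],[0,0,0.058,0,1],[0,0,0.058,0,1]]' >/dev/null;python3 go.py 607.8 -96.2 122 15.66
python3 - <<'E'
from h import *
S={c:r.snapshot(c) for c in("scene","side","wrist")}
a=S["side"]["color"][140:260,290:400,::-1];b=S["scene"]["color"][140:260,260:370,::-1]
cv2.imwrite("pics/c9.png",np.hstack([cv2.resize(x,None,fx=3.6,fy=3.6,interpolation=cv2.INTER_CUBIC) for x in(a,b)]))
c,q=np.cos(.2733),np.sin(.2733)
for k,o in(("side",(290,140)),("scene",(260-110,140))):
  for m in [(65,52),(65,-52),(-65,52),(-65,-52)]:
    for z in (20,27): print(k,m,z,(3.6*(proj(S[k],[606.3+c*m[0]-q*m[1],-96.2+q*m[0]+c*m[1],z])-o)).round(0))
E
```

```text
[-0.0004 -0.0005  0.0087] yaw 0.0002 now [608.3 -96.6 130.7] 15.67 F [-0.1 -0.3 -4. ] w 0.123 g 88.5 t 18.5833
side (65, 52) 20 [101. 208.]
side (65, 52) 27 [101. 203.]
side (65, -52) 20 [240. 199.]
side (65, -52) 27 [241. 194.]
side (-65, 52) 20 [114. 368.]
side (-65, 52) 27 [114. 364.]
side (-65, -52) 20 [261. 358.]
side (-65, -52) 27 [262. 354.]
scene (65, 52) 20 [519. 294.]
scene (65, 52) 27 [519. 289.]
scene (65, -52) 20 [477. 192.]
scene (65, -52) 27 [476. 187.]
scene (-65, 52) 20 [672. 244.]
scene (-65, 52) 27 [672. 239.]
scene (-65, -52) 20 [623. 146.]
scene (-65, -52) 27 [624. 141.]
```

View pics/c9.png

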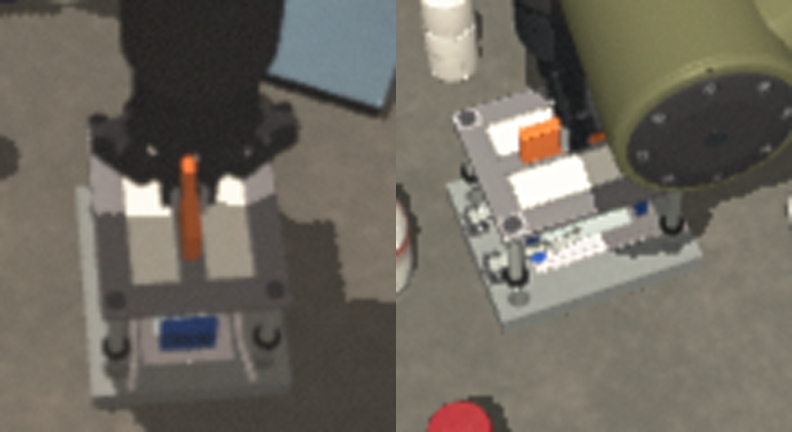

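```bash
python3 - <<'E'
from h import *
from scipy.optimize import least_squares
S={c:r.snapshot(c) for c in("scene","side")}
O={"scene":(150,140),"side":(290,140)}
def fit(obs,z=None):
  c,s=np.cos(.2733),np.sin(.2733)
  def e(p):
    zz=p[2] if z is None else z
    return np.ravel([proj(S[k],[p[0]+c*m[0]-s*m[1],p[1]+s*m[0]+c*m[1],zz])-(np.array(px)/3.6+O[k]) for k,m,px in obs])
  L=least_squares(e,[606,-96,50.]);print(np.round(L.x,1),np.round(e(L.x),1))
A="side";B="scene"
col=[(A,(-65,52),(117,347)),(A,(-65,-52),(267,336)),(B,(65,52),(516,277)),(B,(-65,52),(672,222))]
fit(col);fit(col,54);fit(col[:2],54);fit(col[2:],54)
cap=[(A,(-65,52),(115,299)),(A,(-65,-52),(275,289)),(B,(65,52),(513,224)),(B,(65,-52),(467,118))]
fit(cap);fit(cap,122);fit(cap[:2],122);fit(cap[2:],122)
E
```

```text
[608.5 -97.   49.5] [-0.4  0.2 -0.2  0.3 -0.3 -0.9 -0.4  0.3]
[607.5 -96.2  50. ] [-0.8 -0.3 -0.5 -0.2 -0.  -1.5  0.1 -0.3]
[607.2 -97.8  50. ] [-0.2 -0.1  0.2  0.1]
[607.9 -93.3  50. ] [-0.1 -0.6  0.1  0.6]
[608.3 -96.2 121.8] [-0.2  0.4 -0.3  0.2 -0.4 -0.1 -0.3 -0.3]
[608.2 -96.2  50. ] [-0.2  0.4 -0.3  0.1 -0.4 -0.2 -0.2 -0.4]
[608.9 -96.6  50. ] [ 0.   0.1 -0.  -0.1]
[607.4 -95.2  50. ] [-0.1  0.1  0.1 -0.1]
```

```bash
python3 -m inch '[[-0.001,-0.0003,0,0,1],[-0.001,-0.0003,0.005,0,1],[-0.001,-0.0003,0.009,0,1],[-0.001,-0.0003,0.009,0,1],[-0.001,-0.0003,0.009,0,1]]' >/dev/null;python3 go.py 607.2 -96.2 100.8 15.66
for i in 1 2; do python3 -m inch '[[0,0,0.0015,0,1],[0,0,0.003,0,1],[0,0,0.003,0,1]]' >/dev/null;python3 go.py 607.2 -96.2 100.8 15.66; done
```

```text
[ 0.0008 -0.0001  0.0189] yaw -0.0001 now [606.4 -96.5 119.7] 15.65 F [ 0.6  0.5 -2.8] w 0.123 g 88.5 t 19.25
[ 0.0006 -0.0001  0.0162] yaw -0.0001 now [606.7 -96.5 117. ] 15.65 F [-0.  -0.4 -4.1] w 0.121 g 88.5 t 19.5
[ 0.0006 -0.0001  0.0132] yaw -0.0002 now [606.6 -96.5 114. ] 15.65 F [-0.2  0.4 -3.8] w 0.122 g 88.5 t 19.75
```

```bash
for i in 1 2 3; do python3 -m inch '[[0,0,0.0015,0,1],[0,0,0.003,0,1],[0,0,0.003,0,1]]' >/dev/null;python3 go.py 607.2 -96.2 100.8 15.66; done
```

```text
[ 0.0006 -0.0001  0.0101] yaw -0.0001 now [606.6 -96.5 110.9] 15.65 F [ 0.6  0.7 -3.9] w 0.121 g 88.5 t 20.0
[ 0.0007 -0.0001  0.0072] yaw -0.0002 now [606.6 -96.5 108. ] 15.65 F [-0.7 -0.3 -3. ] w 0.121 g 88.5 t 20.25
[ 0.0006 -0.0002  0.0043] yaw -0.0001 now [606.7 -96.6 105.1] 15.65 F [ 0.4 -1.6 -3.2] w 0.125 g 88.6 t 20.5
```

```bash
for i in 1 2 3; do python3 -m inch '[[0,0,0.001,0,1],[0,0,0.002,0,1],[0,0,0.002,0,1]]' >/dev/null;python3 go.py 607.2 -96.2 100.8 15.66; done
```

```text
[ 0.0005 -0.0003  0.0024] yaw -0.0001 now [606.8 -96.6 103.2] 15.65 F [ 0.2 -0.6 -3.8] w 0.123 g 88.6 t 20.75
[ 0.0005 -0.0002  0.0004] yaw -0.0001 now [606.8 -96.6 101.2] 15.66 F [ 0.1 -0.  -3.3] w 0.124 g 88.6 t 21.0
[ 0.0005 -0.0004  0.0001] yaw 0.0001 now [606.8 -96.7 100.9] 15.67 F [-4.1  1.1  4.8] w 0.122 g 89.7 t 21.25
```

Contact at the expected height: the collars are on the deck. I ease off, release and rise.

```bash
python3 -m inch '[[0,0,-0.001,0,1],[0,0,-0.001,0,1],[0,0,-0.001,0,0.3],[0,0,-0.001,0,0.3],[0,0,-0.001,0,0.3],[0,0,-0.001,0,0.3],[0,0,-0.011,0,0.3],[0,0,-0.03,0,0.3],[0,0,-0.06,0,0.3],[0,0,-0.10,0,0.3]]'; python3 -m inch '[[-0.15,0,-0.05,0,0.3],[-0.15,0,-0.05,0,0.3],[-0.15,0,-0.05,0,0.3],[-0.15,0,-0.05,0,0.3],[-0.15,0,-0.05,0,0.3],[-0.15,0,-0.05,0,0.3]]'
python3 - <<'E'
from h import *
S={c:r.snapshot(c) for c in("scene","side","wrist")}
for c in S: cv2.imwrite(f"pics/{c}10.png",S[c]["color"][...,::-1])
a=S["side"]["color"][120:280,280:440,::-1];b=S["scene"]["color"][120:280,230:390,::-1]
cv2.imwrite("pics/c10.png",np.hstack([cv2.resize(x,None,fx=2.5,fy=2.5,interpolation=cv2.INTER_CUBIC) for x in(a,b)]))
for c in S:
  for L in r.landmark_of(c,"frame_grip")[:1]: print(c,L["score"],onz(S[c],L["xy"],109))
  m=[L for L in r.outline_of(c,"frame_grip")[:1]]
  if m:
    k=max(cv2.findContours(m[0]["mask"].astype(np.uint8),cv2.RETR_EXTERNAL,cv2.CHAIN_APPROX_NONE)[0],key=cv2.contourArea)[:,0]
    if c=="wrist": print(cv2.minAreaRect(np.array([onz(S[c],p,92)[:2] for p in k]).astype(np.float32)))
E
```

```text
clock: 22.08
ee_pos: [605.5, -96.4, 198.3]
tcp_rot: [-3.112, -0.428, 0.008]
wrist_force: [2.0, -0.1, 0.7]
gripper_width: 0.349
grip_force: 0.0
clock: 22.58
ee_pos: [461.9, -137.4, 252.3]
tcp_rot: [3.112, 0.427, 0.009]
wrist_force: [1.2, 0.3, 0.1]
gripper_width: 0.346
grip_force: 0.0
scene 0.75 [603.06500838 -96.62586268 109.        ]
side 0.73 [ 518.16631198 -115.65148196  109.        ]
((568.10693359375, -107.46649169921875), (66.53165435791016, 124.08171844482422), 15.666050910949707)
```

View pics/c10.png

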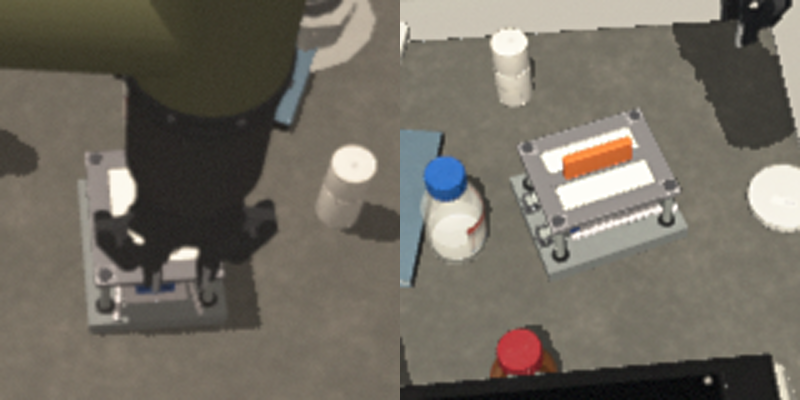

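The frame sits level on the stage with its collars on the deck (scene crop (560,255) and (668,220)). The bottles and dish show no sign of having moved, and the gripper is clear.

```bash
python3 -c "
from cell import r
print(r.close_job())"
```

```text
the job is handed in; nothing more can be done
None
```

The job is handed in: the plate is home under both clips, and the diffuser frame is fully down in the four sockets and released. The bottles and dish were left where they stood, and the clock was at about 23 s; the judge's verdict was not shown.

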